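Put the washed capsule-filler plates back in their rack

ROBOT

A 6-joint arm with a two-finger parallel gripper is mounted at the origin on the work surface. World frame = base frame: x ahead of the robot, y to its left, z up, the work surface at z = 0. Lengths are in m, angles in rad, forces in N, time in s.
With the tool pointing down it reaches from about 0.35 to 0.775 m from the base axis. Payload 5.5 kg.
Tool frame: the origin (TCP) lies on the centre line of the jaws, within the pads' length; the fingertips stand 11 mm ahead of it and the grasp point (between the pads) lies 8 mm behind it (env.tip_reach is the distance from the TCP to the fingertips, in m); z points along the fingers, x is the direction in which the jaws open and shut, and the axes are right-handed (so a half turn about z gives the same grasp; the last joint's range is limited). The gripper opens to 85 mm and grips with 20 to 120 N. Pads are 22 mm wide; open, the fingers measure 114 mm over their backs; the gripper's body (76 mm by 85 mm) begins 54 mm behind the grasp point. The pads swing forward as they close: fully open they stand 13 mm farther back than shut.
Start: joints at [1.139, 0.313, 0.046, 1.304, 0, 1.431], TCP at [0.165, 0.551, 0.242] pointing down, gripper open.
Joint ranges: [-2.76, 2.76], [-0.86, 1.69], [-1.03, 1.26], [-2.2, 2.34], [-1.47, 1.5], [-3.14, 3.14]. Speed limits (rad/s): [2.57, 2.57, 3.14, 3.14, 3.14, 3.14].

INTERFACE

Orientations are given as a unit quaternion [w, x, y, z].
In Python, from workcell import env gives the robot as it stands.
- The arm moves only by the tool carry_out, never from a script. Its argument "moves" is one flat list of numbers, 7 for each row, row after row: the gripper command: -1 is shut, 1 is fully open, values between are in proportion, then the shift along the tool's x, y, z in m, then the turn, a rotation vector about the tool's x, y, z in degrees. A call has exactly 5 rows; each row shifts and turns the pose as measured when the row begins, along the tool's axes as they then stand; what a row does not reach is not made up. A row lasts 1/8 s, in which the tool goes at most 62.5 mm and 10.7 degrees, less where a joint would pass 70% of its speed; a pose out of reach is approached as far as the arm can. A call is refused whole if a number of a shift passes 0.0625 or a number of a turn 10.7, either way. A call with a gripper value outside its range is refused whole. The fingers move at their own pace and stop on an object; "squeeze" is the grip in N (left out, the last holds). Time passes only in rows, so rows that do not move let the fingers close, or fill a call up. It gives the time, the measured TCP pose, the force and the opening at its end, in the units of the state.
- env.get_state(): the state, without advancing time (a new reading comes with each control period).
- env.read_camera(name): name is "scene" or "top"; returns the picture (420x560x3 uint8, red, green, blue); there is no depth.
- env.calibration(name): a dict with "camera_matrix" (3x3 intrinsics, pixels), "k1" (the pictures are not rectified: a ray, as slopes to the right and down, at radius r is drawn at 1 + k1 r^2 times it, then the intrinsics apply), "rvec" (rotation vector, rad) and "tvec" (3), from world to camera coordinates, as OpenCV has them. Camera axes: x right, y down, z forward; pixel columns grow to the right and rows downward; lengths in m; the calibration is good to about 2 mm. A picture is of the moment at which its call begins. calibration takes no time and is no camera call.
- env.hand_in(): hands the job in, once; it reports no verdict.
The state is a dict: "clock": time; "joint_pos": joint angles; "qvel": joint speeds; "tau": joint torques, N m; "tcp_pos": TCP position; "orientation": TCP orientation; "wrist_force": force on the tool from outside, world axes, zero at the start; "ft_torque": the same for the moment, N m; "finger_gap": finger opening in m.
Only numpy, scipy, OpenCV 4.12 (cv2) and the standard library are available. Lean on these libraries where they do the work, as an engineer would, in place of code of your own. Each camera call takes 0.05 s, during which the arm holds its last target. There are 200 camera calls.

TASK

Take the two washed perforated plates out of the red draining stand and slide each one fully down into the rack slot whose width matches its thickness (the snug slot, not a loose one), lowering it to the bottom rather than dropping it in; the third, widest slot stays empty. With both plates home, swing the orange keeper bar across the tops of the plates until it meets its stop. Leave the other things on the bench undisturbed.

Things in the scene. Friction and masses are not known exactly. Their poses are not given: they have to be found in the camera images.
- plate_thin: Loose aluminium plate with rows of dark holes, the thinner one: 90 mm long (x), 8 mm thick (y), 80 mm tall (z), about 140 g. Origin: centre of its underside. Starts upright in either bay of the stand, underside 8 mm above the table. Belongs in the 10 mm slot; either face may look either way.
- plate_thick: Loose aluminium plate with rows of dark holes, the thicker one: 90 mm long (x), 14 mm thick (y), 80 mm tall (z), about 240 g. Origin: centre of its underside. Starts upright in either bay of the stand, underside 8 mm above the table. Belongs in the 16 mm slot; either face may look either way.
- slot_narrow_floor (a point): Centre of the floor of the 10 mm slot, home of the 8 mm plate. Blue block, 122 mm (x) by 42 mm (y), order on the rack varies; slot along x: 10 mm wide, 102 mm long between end stops, 28 mm deep, floor 16 mm and rim 44 mm above the table (end stops to 40 mm). Mouth edges rounded, 4 mm radius (ends 5 mm). x along the slot, y across, z up.
- slot_medium_floor (a point): Centre of the floor of the 16 mm slot, home of the 14 mm plate. Blue block, 122 mm (x) by 42 mm (y), order on the rack varies; slot along x: 16 mm wide, 102 mm long between end stops, 28 mm deep, floor 16 mm and rim 44 mm above the table (end stops to 40 mm). Mouth edges rounded, 4 mm radius (ends 5 mm). x along the slot, y across, z up.
- slot_wide_floor (a point): Centre of the floor of the 22 mm slot, for a plate that is in use elsewhere; it stays empty. Blue block, 122 mm (x) by 42 mm (y), order on the rack varies; slot along x: 22 mm wide, 102 mm long between end stops, 28 mm deep, floor 16 mm and rim 44 mm above the table (end stops to 40 mm). Mouth edges rounded, 4 mm radius (ends 5 mm). x along the slot, y across, z up.
- rack: Fixed rack: aluminium base 8 mm thick, 140 mm (x) by 230 mm (y, -93 to +137 mm from the origin). Origin on the table under the middle slot's centre; x runs along the slots, y across them (slot centres at y = -52, 0, +52 mm), z up. A steel post 22 mm in diameter at y = +108 mm carries the keeper bar.
- stand: The fixed red draining stand, 124 mm (x) by 130 mm (y), base 8 mm thick. Two bays along x, 22 mm wide, 30 mm tall walls, centred at y = -35 and +35 mm from its origin (on the table, under its centre).
- keeper (a joint): Orange keeper bar about its vertical pivot, rad: 0 = shut at its stop, pointing to the rack's -y across the middle of the plates; grows opening, anticlockwise from above; 1.57 = along the rack's +x. Starts open, 1.2 to 1.9 (limit 2.0). Bar 178 mm long, 14 wide, 102 to 110 mm above the table, 6 mm over plates fully home. Moves with about 1.5 N at the knob, stays where left.
- keeper_knob (a point): Middle of the black upright knob on the keeper bar (a peg 20 mm in diameter, 36 mm tall, from 110 to 146 mm above the table), 90 mm along the bar from the pivot. This point is 128 mm above the table.
- keeper_pivot (a point): The keeper bar's pivot axis, on top of the steel post, 101 mm above the table.
- tamper: Bystander: small steel tamper standing upright, 30 mm wide, 60 mm tall. Origin at its foot.
- spray: Bystander: white bottle with blue cap, 64 mm wide, 170 mm tall. Origin at its foot.
- jar: Bystander: amber jar with white lid, 70 mm wide, 90 mm tall. Origin at its foot.
- beaker: Bystander: steel beaker, 64 mm wide, 75 mm tall. Origin at its foot.
- bin: Bystander: open orange bin, 110 x 150 mm, 60 mm tall. Origin under its centre.
- spatula: Bystander: spatula lying on the table.
- brush: Bystander: brush lying on the table.

How it is judged:
On the way:
1. both plates are fully home in their matching slots and let go, the keeper bar still open (z of plate_thin in the frame of slot_narrow_floor below 0.004 m and horizontal distance between plate_thin and slot_narrow_floor below 0.01 m and angle between the x axis of plate_thin and the x axis of slot_narrow_floor, either way round below 0.1 rad and angle between each of plate_thin, plate_thick's own z axis and vertical below 0.12 rad and z of plate_thick in the frame of slot_medium_floor below 0.004 m and horizontal distance between plate_thick and slot_medium_floor below 0.01 m and angle between the x axis of plate_thick and the x axis of slot_medium_floor, either way round below 0.1 rad and contact force between the fingers and plate_thin below 0.2 N and contact force between the fingers and plate_thick below 0.2 N and value of joint keeper above 0.6 rad), for 0.2 s.
At the end, for the whole second after the job is handed in: The 8 mm plate stands in the 10 mm slot and the 14 mm plate in the 16 mm slot, each with its underside within 4 mm of the slot floor, centred within 10 mm, in line with the slot within 0.1 rad, upright within 0.12 rad, released and at rest; the keeper bar is at rest within 0.1 rad of shut (z of plate_thin in the frame of slot_narrow_floor below 0.004 m and horizontal distance between plate_thin and slot_narrow_floor below 0.01 m and angle between the x axis of plate_thin and the x axis of slot_narrow_floor, either way round below 0.1 rad and angle between each of plate_thin, plate_thick's own z axis and vertical below 0.12 rad and z of plate_thick in the frame of slot_medium_floor below 0.004 m and horizontal distance between plate_thick and slot_medium_floor below 0.01 m and angle between the x axis of plate_thick and the x axis of slot_medium_floor, either way round below 0.1 rad and contact force between the fingers and plate_thin below 0.2 N and contact force between the fingers and plate_thick below 0.2 N and value of joint keeper below 0.1 rad and velocity of joint keeper between -0.1 and 0.1 rad/s and linear speed of each of plate_thin, plate_thick below 0.03 m/s); the robot touches nothing.
It fails at once if the thin plate is dropped into its slot: let go more than 20 mm above the slot floor (horizontal distance between plate_thin and slot_narrow_floor below 0.012 m and z of plate_thin in the frame of slot_narrow_floor above 0.02 m and contact force between the fingers and plate_thin below 0.05 N).
It fails at once if the thick plate is dropped into its slot: let go more than 20 mm above the slot floor (horizontal distance between plate_thick and slot_medium_floor below 0.012 m and z of plate_thick in the frame of slot_medium_floor above 0.02 m and contact force between the fingers and plate_thick below 0.05 N).
It fails at once if a bystander is moved by more than 40 mm (distance of any of tamper, spray, jar, beaker, bin, spatula, brush from where it was at the start of the episode above 0.04 m).
It also fails if it takes over 72 s, if anything falls off the work surface, if the arm or the gripper's body presses on something with over 40 N, if the wrist force passes 120 N, or if a joint passes its speed limit or range.

## Working session

There is one attempt and no reset: what is moved stays moved. The work goes in short steps, Python scripts to look and compute and a tool call to move; the robot and the scene stay as the last step left them, time stands still between calls to the robot, and variables do not carry over. Pictures are saved under pics/ and viewed, about 8 in all and at most 12, crops included, and the job is handed in when it is done.

Besides the shell and the picture viewer there is one more tool, called after "Emit:" by a JSON object that holds its "op" and its "data", one argument or row to a line. carry_out: Moves the arm, as the interface text tells. Its arguments: {"type":"object","properties":{"moves":{"type":"array"},"squeeze":{"type":"number"}},"required":["moves"]}

```bash
mkdir -p pics; ls; cat > h.py <<'E'
import numpy as np, cv2
from workcell import env
def cal(n):
    c=env.calibration(n); R,_=cv2.Rodrigues(np.array(c["rvec"],float)); return np.array(c["camera_matrix"]),c["k1"],R,np.array(c["tvec"],float).ravel()
def rays(n,px):
    K,k,R,t=cal(n); px=np.atleast_2d(np.array(px,float))
    d=np.c_[(px[:,0]-K[0,2])/K[0,0],(px[:,1]-K[1,2])/K[1,1]]; u=d.copy()
    for _ in range(20): u=d/(1+k*(u**2).sum(1,keepdims=True))
    return -R.T@t,(R.T@np.c_[u,np.ones(len(u))].T).T
def plane(n,px,z):
    o,d=rays(n,px); return o+d*((z-o[2])/d[:,2])[:,None]
def tri(pa,pb,a="scene",b="top"):
    o1,d1=rays(a,pa);o2,d2=rays(b,pb);out=[]
    for x,y in zip(d1,d2):
        s=np.linalg.lstsq(np.c_[x,-y],o2-o1,rcond=None)[0]; p=o1+s[0]*x;q=o2+s[1]*y; out.append([*((p+q)/2),np.linalg.norm(p-q)])
    return np.array(out)
def proj(n,P):
    K,k,R,t=cal(n); c=(R@np.atleast_2d(P).T).T+t; u=c[:,:2]/c[:,2:]; u=u*(1+k*(u**2).sum(1,keepdims=True)); return u@K[:2,:2].T+K[:2,2]
def snap(n,f):
    im=env.read_camera(n); cv2.imwrite("pics/"+f,cv2.cvtColor(im,cv2.COLOR_RGB2BGR)); return im
E
python3 - <<'E'
from h import *
np.set_printoptions(precision=3,suppress=True)
for n in("scene","top"):
    im=snap(n,n+"0.png"); K,k,R,t=cal(n); print(n,K.ravel(),k,-R.T@t,R.ravel())
    cv2.imwrite(f"pics/{n}0b.png",cv2.resize(cv2.imread(f"pics/{n}0.png"),(800,600),interpolation=cv2.INTER_CUBIC))
print(env.get_state())
E
```

```text
pics
scene [387.79    0.    278.305   0.    387.79  207.811   0.      0.      1.   ] 0.012523565362258939 [ 1.536 -0.22   0.947] [ 0.199  0.98   0.005  0.658 -0.13  -0.741 -0.726  0.15  -0.671]
top [431.942   0.    278.114   0.    431.942 208.341   0.      0.      1.   ] 0.016618969709377953 [ 0.405 -0.018  1.531] [-0.01  -1.    -0.003 -0.989  0.011 -0.146  0.146  0.002 -0.989]
{'clock': 0.1, 'joint_pos': array([1.139, 0.314, 0.045, 1.304, 0.   , 1.431]), 'qvel': array([ 0.   , -0.002,  0.005, -0.001, -0.   , -0.   ]), 'tau': array([  0.002, -48.173,  29.924,   0.013,  -0.   ,   0.   ]), 'tcp_pos': array([0.165, 0.55 , 0.241]), 'orientation': array([ 0.   ,  0.802,  0.597, -0.001]), 'wrist_force': array([ 0.107,  0.594, -0.534]), 'ft_torque': array([ 0.016, -0.003, -0.009]), 'finger_gap': 0.0856296850389987}
```

View pics/top0b.png

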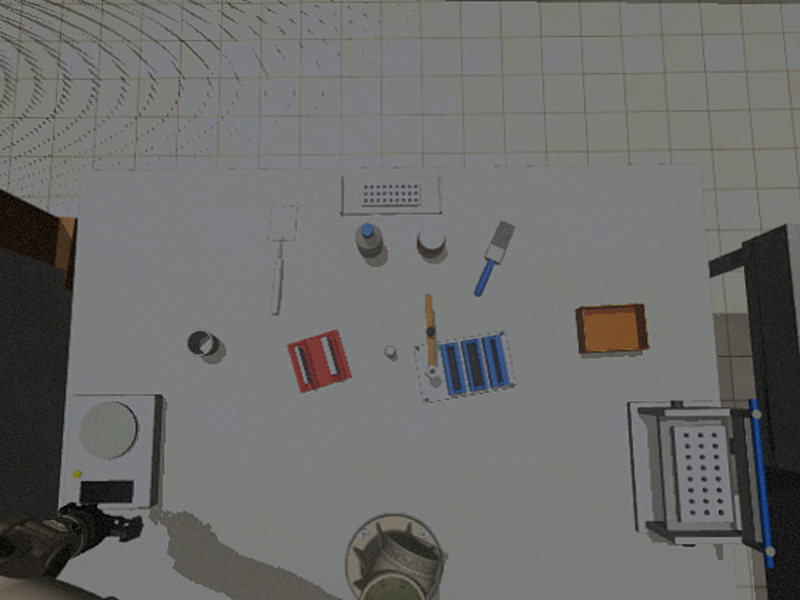

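View pics/scene0b.png

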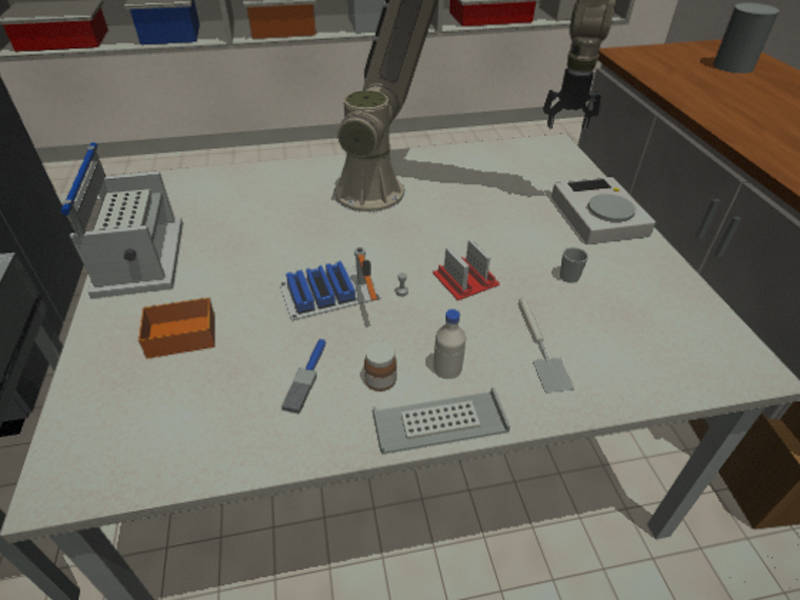

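The top view shows the red stand at about (320,360), the tamper at (390,352) and the blue rack at (475,365). The keeper pivot is at (432,372), the knob at (430,331), and the bar is open along +x. The scene view agrees. Next I'll make enlarged crops and colour masks.

```bash
python3 - <<'E'
from h import *
np.set_printoptions(precision=4,suppress=True)
ims={n:np.mean([env.read_camera(n).astype(float) for _ in range(4)],0).astype(np.uint8) for n in("scene","top")}
for n in ims: cv2.imwrite(f"pics/{n}_avg.png",ims[n][:,:,::-1])
t=ims["top"][200:290,195:365]; s=ims["scene"][165:230,190:355]
z=np.vstack([cv2.resize(t,(680,360),interpolation=cv2.INTER_CUBIC),cv2.resize(s,(680,240*1),interpolation=cv2.INTER_CUBIC)])
z=np.clip(z.astype(float)*1.6,0,255).astype(np.uint8)
cv2.imwrite("pics/crop1.png",z[:,:,::-1])
for n,im in ims.items():
    h=cv2.cvtColor(im,cv2.COLOR_RGB2HSV)
    M={"red":cv2.inRange(h,(0,150,60),(6,255,255))|cv2.inRange(h,(174,150,60),(180,255,255)),"blue":cv2.inRange(h,(100,120,50),(125,255,255)),"orange":cv2.inRange(h,(9,150,80),(20,255,255))}
    for k,m in M.items():
        cs,_=cv2.findContours(m,cv2.RETR_EXTERNAL,cv2.CHAIN_APPROX_NONE)
        for c in cs:
            a=cv2.contourArea(c)
            (u,v),_,_=cv2.minAreaRect(c)
            if a>15 and 180<u<380 and 160<v<300: print(n,k,a,cv2.minAreaRect(c), plane(n,[[u,v]],.044)[0] if n=="top" else "")
E
```

```text
scene red 202.0 ((325.75341796875, 193.8424835205078), (25.28089141845703, 38.74062728881836), 69.44395446777344) 
scene blue 82.5 ((220.6609649658203, 247.8458709716797), (4.882874488830566, 22.34535789489746), 24.443954467773438) 
scene blue 40.0 ((316.5, 220.0), (6.0, 9.0), 90.0) 
scene blue 241.0 ((209.2930908203125, 201.48275756835938), (24.8831729888916, 12.070197105407715), 68.19859313964844) 
scene blue 243.5 ((223.94827270507812, 198.12069702148438), (25.440261840820312, 12.070196151733398), 68.19859313964844) 
scene blue 227.0 ((237.6000213623047, 194.69998168945312), (25.043960571289062, 11.180339813232422), 63.43495178222656) 
scene orange 39.0 ((259.1499938964844, 200.95001220703125), (17.0762996673584, 3.4785056114196777), 71.56504821777344) 
top red 52.5 ((207.30960083007812, 256.9015197753906), (33.52566146850586, 3.5084993839263916), 72.34988403320312) [0.4589 0.2284 0.044 ]
top blue 375.0 ((317.00006103515625, 257.5), (35.32987594604492, 11.98532485961914), 79.69515228271484) [ 0.4529 -0.147   0.044 ]
top blue 382.5 ((331.74151611328125, 254.95474243164062), (35.07625198364258, 12.163043975830078), 79.3803482055664) [ 0.461  -0.1976  0.044 ]
top blue 385.0 ((346.6730651855469, 252.36538696289062), (35.10478210449219, 12.159198760986328), 78.69007110595703) [ 0.4694 -0.2489  0.044 ]
top blue 87.5 ((338.6207275390625, 193.55174255371094), (4.464419364929199, 25.473451614379883), 23.198589324951172) [ 0.6743 -0.2277  0.044 ]
top blue 41.5 ((256.5, 160.5), (7.0, 7.0), 90.0) [0.7962 0.059  0.044 ]
```

View pics/crop1.png

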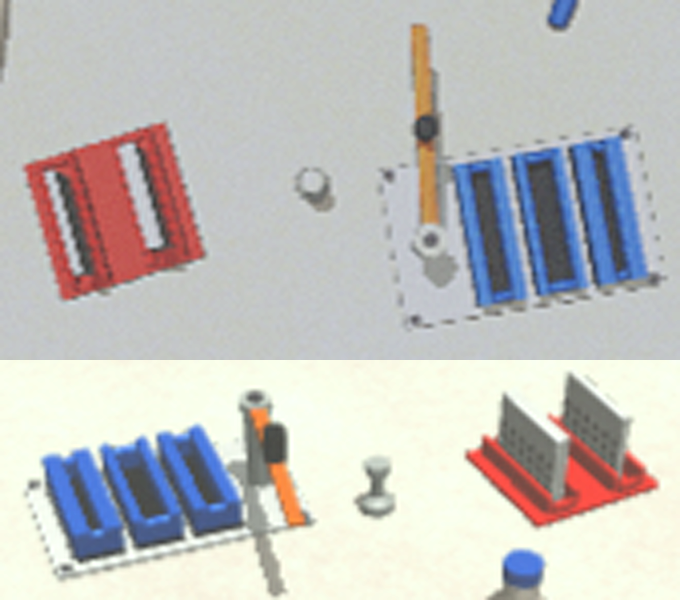

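Left to right, the rack slots are medium (next to the post), wide and narrow. The stand's inner plate, crop px (145,195), looks thicker than the outer one at (68,220). I'll measure both with profiles on height-correct planes.

```bash
cat >> h.py <<'E'
def ortho(n,im,c,yaw,z,hx,hy,s=0.0005):
    """picture resampled on plane z: rows = local y (-hy..hy), cols = local x"""
    X,Y=np.meshgrid(np.arange(-hx,hx+s/2,s),np.arange(-hy,hy+s/2,s)); C,S=np.cos(yaw),np.sin(yaw)
    P=np.c_[(c[0]+C*X-S*Y).ravel(),(c[1]+S*X+C*Y).ravel(),np.full(X.size,z)]
    m=proj(n,P).astype(np.float32).reshape(*X.shape,2)
    return cv2.remap(im,m[...,0],m[...,1],cv2.INTER_CUBIC)
E
python3 - <<'E'
from h import *
np.set_printoptions(precision=4,suppress=True,linewidth=160)
im={n:cv2.imread(f"pics/{n}_avg.png")[:,:,::-1] for n in("scene","top")}
# red stand outline in top
h=cv2.cvtColor(np.ascontiguousarray(im["top"]),cv2.COLOR_RGB2HSV); m=((h[...,0]<8)|(h[...,0]>172))&(h[...,1]>110)&(h[...,2]>40); m=m.astype(np.uint8)
m[:, :190]=0;m[:,260:]=0;m[:220]=0;m[290:]=0
c=np.vstack([x for x in cv2.findContours(m,0,1)[0] if cv2.contourArea(x)>10]); P=plane("top",c.reshape(-1,2),.008)[:,:2]
r=cv2.minAreaRect(P.astype(np.float32)); print("stand",r)
# plates: bright low-sat pixels inside the stand
hull=cv2.fillConvexPoly(np.zeros(m.shape,np.uint8),cv2.convexHull(c),1)
hull=cv2.erode(hull,np.ones((3,3)))
b=((h[...,1]<60)&(h[...,2]>110)&(hull>0)).astype(np.uint8)
for x in cv2.findContours(b,0,1)[0]:
    if cv2.contourArea(x)>8:
        q=cv2.minAreaRect(plane("top",x.reshape(-1,2),.088)[:,:2].astype(np.float32)); print("plate bright",q)
# blue blocks outlines: yaw of rack
mb=cv2.inRange(h,(100,100,40),(125,255,255)); cen=[]
for x in cv2.findContours(mb,0,1)[0]:
    u,v=x.reshape(-1,2).mean(0)
    if cv2.contourArea(x)>200: q=cv2.minAreaRect(plane("top",x.reshape(-1,2),.044)[:,:2].astype(np.float32)); print("block",q)
yaw=np.radians(9.2); C=np.array([.461,-.1976])
o=ortho("top",im["top"],C,yaw,.040,.03,.09,.001).astype(float).mean(1)
print("rack profile z=.04 (y, R,G,B)");print("\n".join("%4d %3d %3d %3d"%(i-90,*o[i]) for i in range(8,172,1)))
E
```

```text
stand ((0.4759848713874817, 0.17949804663658142), (0.12255171686410904, 0.12705199420452118), 16.765701293945312)
plate bright ((0.46410050988197327, 0.21082261204719543), (0.08424385637044907, 0.00681875366717577), 16.676855087280273)
plate bright ((0.4842633605003357, 0.14669501781463623), (0.08765377104282379, 0.013688435778021812), 17.463899612426758)
block ((0.18451634049415588, -0.8529241681098938), (0.021902957931160927, 0.2870817184448242), 89.94914245605469)
block ((0.4532255232334137, -0.14686335623264313), (0.11955823749303818, 0.04160551354289055), 9.146533012390137)
block ((0.4614101052284241, -0.1976180076599121), (0.11982908099889755, 0.04273596778512001), 9.193509101867676)
block ((0.47000715136528015, -0.24848376214504242), (0.12064479291439056, 0.04248456656932831), 9.329257011413574)
rack profile z=.04 (y, R,G,B)
 -82 124 125 128
 -81 125 126 128
 -80 125 126 128
 -79 123 125 128
 -78 118 122 128
 -77 110 116 127
 -76  98 108 127
 -75  85 100 127
 -74  73  92 127
 -73  62  86 127
 -72  55  82 127
 -71  50  80 127
 -70  49  79 127
 -69  50  79 127
 -68  51  81 127
 
[... 1831 characters left out ...]
108
  41  42  60  95
  42  40  53  82
  43  40  48  69
  44  41  45  59
  45  43  45  52
  46  46  46  49
  47  47  48  48
  48  49  49  50
  49  49  50  51
  50  49  50  52
  51  49  50  52
  52  49  50  51
  53  49  49  49
  54  49  48  47
  55  48  47  45
  56  46  46  48
  57  44  47  57
  58  43  51  72
  59  44  57  89
  60  46  65 104
  61  48  73 116
  62  51  79 123
  63  53  83 127
  64  55  86 130
  65  57  87 132
  66  57  88 132
  67  56  86 130
  68  52  81 123
  69  47  73 113
  70  44  66 102
  71  46  63  93
  72  57  68  89
  73  73  79  92
  74  90  93  99
  75 104 106 108
  76 114 115 117
  77 120 121 123
  78 123 125 128
  79 124 127 130
  80 125 127 131
  81 124 126 130
```

```bash
cat >> h.py <<'E'
def box(c,yaw,lx,ly,z):
    C,S=np.cos(yaw),np.sin(yaw); return np.array([[c[0]+C*a-S*b,c[1]+S*a+C*b,z] for a,b in((lx/2,ly/2),(-lx/2,ly/2),(-lx/2,-ly/2),(lx/2,-ly/2))])
def overlay(n,im,boxes,x0,y0,w,h,s,f):
    z=np.clip(cv2.resize(im[y0:y0+h,x0:x0+w],None,fx=s,fy=s,interpolation=cv2.INTER_CUBIC).astype(float)*1.5,0,255).astype(np.uint8)
    for b in boxes:
        p=(proj(n,b)-[x0,y0]+.5)*s-.5; cv2.polylines(z,[np.round(p*16).astype(np.int32)],True,(0,255,0),1,cv2.LINE_AA,4)
    if f: cv2.imwrite("pics/"+f,z[:,:,::-1])
    return z
TY=np.radians(17.0); THIN=(.4645,.2110); THICK=(.4845,.1467)
RY=np.radians(9.2); RACK=np.array([.4612,-.1991]); ry=np.array([-np.sin(RY),np.cos(RY)]); MED=RACK+.052*ry; NAR=RACK-.052*ry
E
python3 - <<'E'
from h import *
np.set_printoptions(precision=4,suppress=True)
im={n:np.ascontiguousarray(cv2.imread(f"pics/{n}_avg.png")[:,:,::-1]) for n in("scene","top")}
B=[box(THIN,TY,.09,.008,.088),box(THICK,TY,.09,.014,.088),box(MED,RY,.102,.016,.044),box(NAR,RY,.102,.010,.044),box(RACK,RY,.122,.042,.044)]
a=overlay("scene",im["scene"],B,200,160,150,60,5,None); b=overlay("top",im["top"],B,198,225,160,50,5,None)[:, :750]
cv2.imwrite("pics/ov1.png",np.vstack([a,b])[:,:,::-1]); print(a.shape,b.shape,MED,NAR)
h=cv2.cvtColor(im["scene"],cv2.COLOR_RGB2HSV)
print(tri([[325.5,186.5]],[[226.5,236.3]]))
E
```

```text
(300, 750, 3) (250, 750, 3) [ 0.4529 -0.1478] [ 0.4695 -0.2504]
[[0.5254 0.1585 0.0844 0.0002]]
```

View pics/ov1.png

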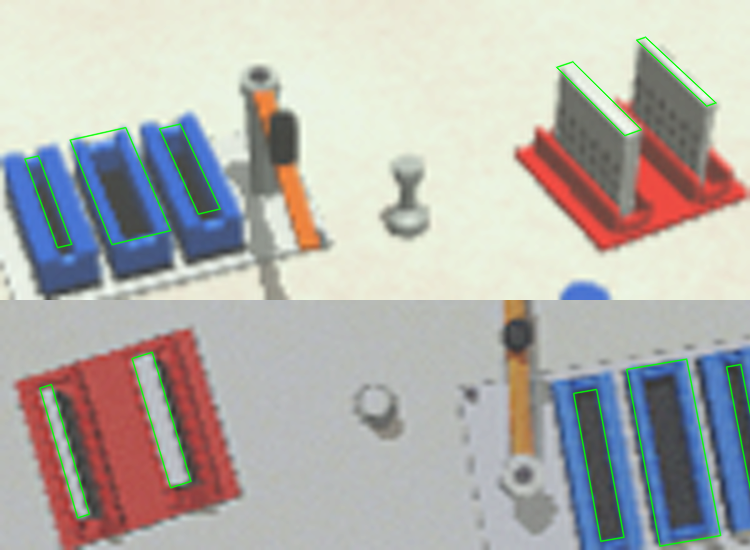

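Emit:
{"op": "carry_out", "data": {
  "moves": [0.0, 0, 0, 0, 0, 0, 10, 0.0, 0, 0, 0, 0, 0, 0, 0.0, 0, 0, 0, 0, 0, 0, 0.0, 0, 0, 0, 0, 0, 0, 0.0, 0, 0, 0, 0, 0, 0],
  "squeeze": 40
}}

```text
clock: 1.12
tcp_pos: [0.1654, 0.5507, 0.2424]
orientation: [-0.0, 0.851, 0.526, 0.0]
wrist_force: [-1.0, -0.4, 0.3]
finger_gap: 0.0426
```

Both overlays fit well and the triangulated height agrees with the given sizes. I'll add a planner that prints the rows for a goal.

```bash
cat >> h.py <<'E'
from scipy.spatial.transform import Rotation as Ro
def plan(goal,yaw,n=None,step=.055):
    s=env.get_state(); p=np.array(s["tcp_pos"]); q=s["orientation"]; R=Ro.from_quat([*q[1:],q[0]]).as_matrix()
    yaw_now=np.arctan2(R[1,0],R[0,0]); dy=np.degrees((yaw-yaw_now+np.pi/2)%np.pi-np.pi/2)
    D=np.array(goal)-p; n=n or int(np.ceil(max(np.linalg.norm(D)/step,abs(dy)/10,1)))
    tilt=np.degrees(np.arccos(np.clip(-R[2,2],-1,1))); print("clock %.2f pos %s yaw %.1f dyaw %.1f tilt %.2f gap %.4f F %s D %s n %d"%(s["clock"],p.round(4),np.degrees(yaw_now),dy,tilt,s["finger_gap"],np.round(s["wrist_force"],1),D.round(4),n))
    a=yaw_now
    for i in range(n):
        X=np.array([np.cos(a),np.sin(a),0]);Y=np.array([np.sin(a),-np.cos(a),0]); d=D/n
        print("%.4f, %.4f, %.4f, 0,0,%.1f"%(d@X,d@Y,-d[2],-dy/n)); a+=np.radians(dy/n)
E
python3 -c "
from h import *
plan([*THICK,.17],TY+np.pi/2)"
```

```text
clock 1.12 pos [0.1654 0.5507 0.2424] yaw 63.4 dyaw 43.6 tilt 0.01 gap 0.0426 F [-1.  -0.4  0.3] D [ 0.3191 -0.404  -0.0724] n 10
-0.0219, 0.0466, 0.0072, 0,0,-4.4
-0.0253, 0.0448, 0.0072, 0,0,-4.4
-0.0287, 0.0428, 0.0072, 0,0,-4.4
-0.0318, 0.0405, 0.0072, 0,0,-4.4
-0.0348, 0.0379, 0.0072, 0,0,-4.4
-0.0376, 0.0352, 0.0072, 0,0,-4.4
-0.0402, 0.0322, 0.0072, 0,0,-4.4
-0.0425, 0.0291, 0.0072, 0,0,-4.4
-0.0446, 0.0258, 0.0072, 0,0,-4.4
-0.0464, 0.0223, 0.0072, 0,0,-4.4
```

Emit:
{"op": "carry_out", "data": {
  "moves": [0, -0.022, 0.047, 0.007, 0, 0, -4.4, 0, -0.025, 0.045, 0.007, 0, 0, -4.4, 0, -0.029, 0.043, 0.007, 0, 0, -4.4, 0, -0.032, 0.0405, 0.007, 0, 0, -4.4, 0, -0.035, 0.038, 0.007, 0, 0, -4.4]
}}

```text
clock: 1.75
tcp_pos: [0.3306, 0.3478, 0.2068]
orientation: [-0.0, 0.727, 0.687, 0.002]
wrist_force: [0.3, 1.4, -0.0]
finger_gap: 0.0427
```

Emit:
{"op": "carry_out", "data": {
  "moves": [0, -0.038, 0.035, 0.007, 0, 0, -4.4, 0, -0.04, 0.032, 0.007, 0, 0, -4.4, 0, -0.0425, 0.029, 0.007, 0, 0, -4.4, 0, -0.0445, 0.026, 0.007, 0, 0, -4.4, 0, -0.046, 0.022, 0.007, 0, 0, -4.4]
}}

```text
clock: 2.38
tcp_pos: [0.5022, 0.145, 0.172]
orientation: [0.001, 0.575, 0.818, 0.004]
wrist_force: [-0.1, 0.8, -0.1]
finger_gap: 0.0429
```

```bash
python3 -c "
from h import *
plan([*THICK,.12],TY+np.pi/2)"
```

```text
clock 2.38 pos [0.5022 0.145  0.172 ] yaw 109.8 dyaw -2.8 tilt 0.53 gap 0.0429 F [-0.1  0.8 -0.1] D [-0.0177  0.0017 -0.052 ] n 1
0.0076, -0.0161, 0.0520, 0,0,2.8
```

```bash
python3 - <<'E'
s=open('h.py').read()
s=s.replace('''    a=yaw_now
''','''    t=yaw_now+np.radians(dy); Rt=np.array([[np.cos(t),np.sin(t),0],[np.sin(t),-np.cos(t),0],[0,0,-1]]); print("  turn tool-frame deg",np.degrees(Ro.from_matrix(R.T@Rt).as_rotvec()).round(2))
    a=yaw_now
''')
open('h.py','w').write(s)
E
python3 -c "
from h import *
plan([*THICK,.12],TY+np.pi/2)"
```

```text
clock 2.38 pos [0.5022 0.145  0.172 ] yaw 109.8 dyaw -2.8 tilt 0.53 gap 0.0429 F [-0.1  0.8 -0.1] D [-0.0177  0.0017 -0.052 ] n 1
  turn tool-frame deg [ 0.5  -0.19  2.75]
0.0076, -0.0161, 0.0520, 0,0,2.8
```

Emit:
{"op": "carry_out", "data": {
  "moves": [0, 0.0075, -0.016, 0.01, 0.5, -0.2, 2.75, 0, 0, 0, 0.015, 0, 0, 0, 0, 0, 0, 0.015, 0, 0, 0, 0, 0, 0, 0.01, 0, 0, 0, 0, 0, 0, 0, 0, 0, 0]
}}

```text
clock: 3.0
tcp_pos: [0.4875, 0.1429, 0.1195]
orientation: [0.001, 0.597, 0.802, -0.0]
wrist_force: [-0.1, -0.5, -0.1]
finger_gap: 0.0428
```

```bash
python3 -c "
from h import *
plan([*THICK,.063],TY+np.pi/2)"
```

```text
clock 3.00 pos [0.4875 0.1429 0.1195] yaw 106.7 dyaw 0.3 tilt 0.06 gap 0.0428 F [-0.1 -0.5 -0.1] D [-0.003   0.0038 -0.0565] n 2
  turn tool-frame deg [ 0.04  0.05 -0.33]
0.0022, -0.0009, 0.0283, 0,0,-0.2
0.0023, -0.0009, 0.0283, 0,0,-0.2
```

Emit:
{"op": "carry_out", "data": {
  "moves": [0, 0.0045, -0.002, 0.01, 0, 0, -0.3, 0, 0, 0, 0.015, 0, 0, 0, 0, 0, 0, 0.016, 0, 0, 0, 0, 0, 0, 0.014, 0, 0, 0, 0, 0, 0, 0, 0, 0, 0]
}}

```text
clock: 3.62
tcp_pos: [0.4842, 0.1478, 0.0613]
orientation: [0.001, 0.594, 0.804, 0.0]
wrist_force: [-0.2, -0.6, 0.0]
finger_gap: 0.0427
```

```bash
python3 -c "
from h import *
plan([*THICK,.063],TY+np.pi/2)"
```

```text
clock 3.62 pos [0.4842 0.1478 0.0613] yaw 107.1 dyaw -0.1 tilt 0.12 gap 0.0427 F [-0.2 -0.6  0. ] D [ 0.0003 -0.0011  0.0017] n 1
  turn tool-frame deg [0.1  0.06 0.1 ]
-0.0011, -0.0000, -0.0017, 0,0,0.1
```

Emit:
{"op": "carry_out", "data": {
  "moves": [-1, -0.001, 0, -0.001, 0, 0, 0, -1, 0, 0, 0, 0, 0, 0, -1, 0, 0, 0, 0, 0, 0, -1, 0, 0, 0, 0, 0, 0, -1, 0, 0, 0, 0, 0, 0],
  "squeeze": 50
}}

```text
clock: 4.25
tcp_pos: [0.4848, 0.1467, 0.063]
orientation: [0.001, 0.594, 0.804, 0.001]
wrist_force: [-0.6, 0.5, -2.9]
finger_gap: 0.0132
```

```bash
python3 -c "
from h import *
plan([*THICK,.24],TY+np.pi/2)"
```

```text
clock 4.25 pos [0.4848 0.1467 0.063 ] yaw 107.1 dyaw -0.1 tilt 0.15 gap 0.0132 F [-0.6  0.5 -2.9] D [-0.0003 -0.      0.177 ] n 4
  turn tool-frame deg [0.13 0.07 0.09]
0.0000, -0.0001, -0.0443, 0,0,0.0
0.0000, -0.0001, -0.0443, 0,0,0.0
0.0000, -0.0001, -0.0443, 0,0,0.0
0.0000, -0.0001, -0.0443, 0,0,0.0
```

Gap of 13.2 mm confirms this is the thick plate. Lifting.

Emit:
{"op": "carry_out", "data": {
  "moves": [-1, 0, 0, -0.02, 0, 0, 0, -1, 0, 0, -0.035, 0, 0, 0, -1, 0, 0, -0.04, 0, 0, 0, -1, 0, 0, -0.04, 0, 0, 0, -1, 0, 0, -0.03, 0, 0, 0]
}}

```text
clock: 4.88
tcp_pos: [0.4815, 0.1464, 0.2291]
orientation: [-0.002, 0.594, 0.804, -0.002]
wrist_force: [1.0, 0.3, -3.6]
finger_gap: 0.0134
```

```bash
python3 -c "
from h import *
plan([*MED,.24],RY+np.pi/2,10)"
```

```text
clock 4.88 pos [0.4815 0.1464 0.2291] yaw 107.1 dyaw -7.9 tilt 0.36 gap 0.0134 F [ 1.   0.3 -3.6] D [-0.0286 -0.2941  0.0109] n 10
  turn tool-frame deg [-0.36  0.01  7.89]
-0.0273, -0.0114, -0.0011, 0,0,0.8
-0.0274, -0.0110, -0.0011, 0,0,0.8
-0.0276, -0.0106, -0.0011, 0,0,0.8
-0.0277, -0.0102, -0.0011, 0,0,0.8
-0.0279, -0.0099, -0.0011, 0,0,0.8
-0.0280, -0.0095, -0.0011, 0,0,0.8
-0.0281, -0.0091, -0.0011, 0,0,0.8
-0.0282, -0.0087, -0.0011, 0,0,0.8
-0.0284, -0.0083, -0.0011, 0,0,0.8
-0.0285, -0.0079, -0.0011, 0,0,0.8
```

Emit:
{"op": "carry_out", "data": {
  "moves": [-1, -0.027, -0.011, -0.001, -0.3, 0, 0.8, -1, -0.028, -0.011, -0.001, 0, 0, 0.8, -1, -0.028, -0.0105, -0.001, 0, 0, 0.8, -1, -0.028, -0.01, -0.001, 0, 0, 0.8, -1, -0.028, -0.01, -0.001, 0, 0, 0.8]
}}

```text
clock: 5.5
tcp_pos: [0.4692, -0.0035, 0.2376]
orientation: [0.002, 0.621, 0.784, 0.002]
wrist_force: [-0.4, -0.1, -3.4]
finger_gap: 0.0137
```

Emit:
{"op": "carry_out", "data": {
  "moves": [-1, -0.028, -0.0095, -0.001, 0, 0, 0.8, -1, -0.028, -0.009, -0.001, 0, 0, 0.8, -1, -0.028, -0.008, -0.001, 0, 0, 0.8, -1, -0.026, -0.008, -0.001, 0, 0, 0.8, -1, -0.01, 0, 0, 0, 0, 0]
}}

```text
clock: 6.12
tcp_pos: [0.4584, -0.1331, 0.2413]
orientation: [0.002, 0.644, 0.765, 0.002]
wrist_force: [0.6, 0.4, -3.0]
finger_gap: 0.0135
```

```bash
python3 -c "
from h import *
plan([*MED,.17],RY+np.pi/2,3)"
```

```text
clock 6.12 pos [ 0.4584 -0.1331  0.2413] yaw 99.8 dyaw -0.6 tilt 0.32 gap 0.0135 F [ 0.6  0.4 -3. ] D [-0.0056 -0.0147 -0.0713] n 3
  turn tool-frame deg [0.32 0.01 0.63]
-0.0045, -0.0027, 0.0238, 0,0,0.2
-0.0045, -0.0026, 0.0238, 0,0,0.2
-0.0045, -0.0026, 0.0238, 0,0,0.2
```

Emit:
{"op": "carry_out", "data": {
  "moves": [-1, -0.0135, -0.008, 0, 0.3, 0, 0.6, -1, 0, 0, 0.03, 0, 0, 0, -1, 0, 0, 0.04, 0, 0, 0, -1, 0, 0, 0.04, 0, 0, 0, -1, 0, 0, 0, 0, 0, 0]
}}

```text
clock: 6.75
tcp_pos: [0.4526, -0.1487, 0.1293]
orientation: [0.0, 0.648, 0.762, 0.0]
wrist_force: [0.3, 1.0, -2.7]
finger_gap: 0.0132
```

```bash
python3 -c "
from h import *
plan([*MED,.11],RY+np.pi/2,1)"
```

```text
clock 6.75 pos [ 0.4526 -0.1487  0.1293] yaw 99.2 dyaw -0.0 tilt 0.05 gap 0.0132 F [ 0.3  1.  -2.7] D [ 0.0003  0.0009 -0.0193] n 1
  turn tool-frame deg [0.03 0.03 0.04]
0.0008, 0.0004, 0.0193, 0,0,0.0
```

Emit:
{"op": "carry_out", "data": {
  "moves": [-1, 0.001, 0, 0.01, 0, 0, 0, -1, 0, 0, 0.01, 0, 0, 0, -1, 0, 0, 0, 0, 0, 0, -1, 0, 0, 0, 0, 0, 0, -1, 0, 0, 0, 0, 0, 0]
}}

```text
clock: 7.38
tcp_pos: [0.4556, -0.1489, 0.1128]
orientation: [0.004, 0.648, 0.762, 0.001]
wrist_force: [-0.0, -0.3, -3.4]
finger_gap: 0.0137
```

```bash
python3 - <<'E'
from h import *
plan([*MED,.071],RY+np.pi/2,4)
p=env.get_state()["tcp_pos"]; u=p[2]-.055
im=np.mean([env.read_camera("scene").astype(float) for _ in range(4)],0).astype(np.uint8)
cv2.imwrite("pics/s2_avg.png",im[:,:,::-1])
B=[box(p[:2],RY,.09,.014,u),box(p[:2],RY,.09,.014,u+.08),box(MED,RY,.102,.016,.044),box(RACK,RY,.122,.042,.044),box(NAR,RY,.102,.01,.044)]
a=overlay("scene",im,[],195,140,75,75,8,None);b=overlay("scene",im,B,195,140,75,75,8,None)
cv2.imwrite("pics/ov2.png",cv2.resize(np.hstack([a,b]),(800,400))[:,:,::-1])
E
```

```text
clock 7.38 pos [ 0.4556 -0.1489  0.1128] yaw 99.3 dyaw -0.1 tilt 0.47 gap 0.0137 F [-0.  -0.3 -3.4] D [-0.0027  0.0012 -0.0418] n 4
  turn tool-frame deg [0.37 0.29 0.09]
0.0004, -0.0006, 0.0105, 0,0,0.0
0.0004, -0.0006, 0.0105, 0,0,0.0
0.0004, -0.0006, 0.0105, 0,0,0.0
0.0004, -0.0006, 0.0105, 0,0,0.0
```

View pics/ov2.png

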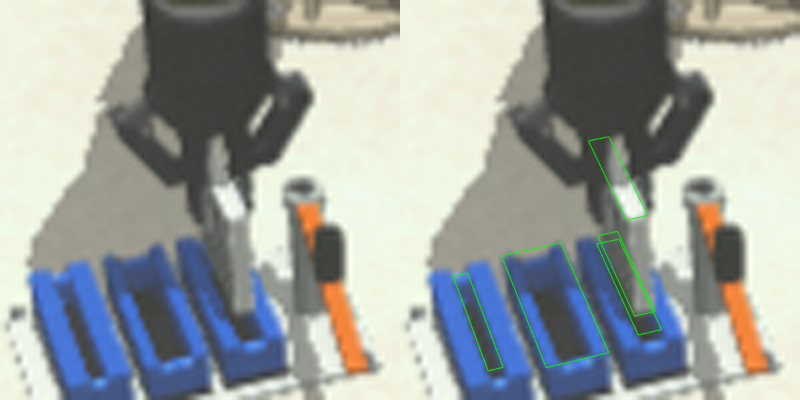

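The held plate sits directly over the medium slot: the plate end near (240,310) is above the slot opening, and the overlay matches. Lowering in small steps.

Emit:
{"op": "carry_out", "data": {
  "moves": [-1, 0.0015, -0.0025, 0.002, 0.35, 0.3, 0.1, -1, 0, 0, 0.005, 0, 0, 0, -1, 0, 0, 0.005, 0, 0, 0, -1, 0, 0, 0.005, 0, 0, 0, -1, 0, 0, 0.003, 0, 0, 0]
}}

```text
clock: 8.2
tcp_pos: [0.4523, -0.1477, 0.091]
orientation: [-0.001, 0.648, 0.761, -0.0]
wrist_force: [-0.2, 0.6, -3.0]
finger_gap: 0.0135
```

```bash
python3 -c "
from h import *
plan([*MED,.071],RY+np.pi/2,4); print(env.get_state()['ft_torque'])"
```

```text
clock 8.20 pos [ 0.4523 -0.1477  0.091 ] yaw 99.2 dyaw 0.0 tilt 0.06 gap 0.0135 F [-0.2  0.6 -3. ] D [ 0.0005 -0.     -0.02  ] n 4
  turn tool-frame deg [-0.04 -0.05 -0.02]
-0.0000, 0.0001, 0.0050, 0,0,-0.0
-0.0000, 0.0001, 0.0050, 0,0,-0.0
-0.0000, 0.0001, 0.0050, 0,0,-0.0
-0.0000, 0.0001, 0.0050, 0,0,-0.0
[-0.03961827 -0.00184676  0.02549701]
```

It is 8 mm into the slot with no side force. Lowering the rest of the way.

Emit:
{"op": "carry_out", "data": {
  "moves": [-1, 0, 0, 0.005, 0, 0, 0, -1, 0, 0, 0.005, 0, 0, 0, -1, 0, 0, 0.005, 0, 0, 0, -1, 0, 0, 0.003, 0, 0, 0, -1, 0, 0, 0.001, 0, 0, 0]
}}

```text
clock: 8.82
tcp_pos: [0.4522, -0.1478, 0.0708]
orientation: [-0.001, 0.648, 0.761, -0.0]
wrist_force: [-3.5, 1.1, 9.0]
finger_gap: 0.0132
```

```bash
python3 -c "
from h import *
plan([*MED,.071],RY+np.pi/2,4); print(env.get_state()['ft_torque'])"
```

```text
clock 8.82 pos [ 0.4522 -0.1478  0.0708] yaw 99.2 dyaw 0.0 tilt 0.08 gap 0.0132 F [-3.5  1.1  9. ] D [0.0007 0.     0.0002] n 4
  turn tool-frame deg [-0.07 -0.05 -0.02]
-0.0000, 0.0002, -0.0001, 0,0,-0.0
-0.0000, 0.0002, -0.0001, 0,0,-0.0
-0.0000, 0.0002, -0.0001, 0,0,-0.0
-0.0000, 0.0002, -0.0001, 0,0,-0.0
[0.15879436 0.61910783 0.00336845]
```

Floor contact: +9 N at TCP z 0.0708, where 0.071 was expected. Releasing and rising.

Emit:
{"op": "carry_out", "data": {
  "moves": [-0.2, 0, 0, 0, 0, 0, 0, -0.2, 0, 0, 0, 0, 0, 0, -0.2, 0, 0, 0, 0, 0, 0, -0.2, 0, 0, -0.03, 0, 0, 0, -0.2, 0, 0, -0.05, 0, 0, 0]
}}

```text
clock: 9.45
tcp_pos: [0.4524, -0.1524, 0.151]
orientation: [0.002, 0.65, 0.76, -0.005]
wrist_force: [0.6, -1.1, 0.1]
finger_gap: 0.0345
```

```bash
python3 -c "
from h import *
plan([*THIN,.2],TY+np.pi/2,10)"
```

```text
clock 9.45 pos [ 0.4524 -0.1524  0.151 ] yaw 99.0 dyaw 8.0 tilt 0.63 gap 0.0345 F [ 0.6 -1.1  0.1] D [0.0121 0.3634 0.049 ] n 10
  turn tool-frame deg [-0.34  0.53 -8.03]
0.0357, 0.0069, -0.0049, 0,0,-0.8
0.0356, 0.0074, -0.0049, 0,0,-0.8
0.0355, 0.0079, -0.0049, 0,0,-0.8
0.0354, 0.0084, -0.0049, 0,0,-0.8
0.0353, 0.0089, -0.0049, 0,0,-0.8
0.0351, 0.0093, -0.0049, 0,0,-0.8
0.0350, 0.0098, -0.0049, 0,0,-0.8
0.0349, 0.0103, -0.0049, 0,0,-0.8
0.0347, 0.0108, -0.0049, 0,0,-0.8
0.0346, 0.0113, -0.0049, 0,0,-0.8
```

Emit:
{"op": "carry_out", "data": {
  "moves": [-0.2, 0, 0, -0.05, -0.3, 0.5, 0, -0.2, 0.03, 0.007, -0.02, 0, 0, -0.8, -0.2, 0.0355, 0.0075, 0, 0, 0, -0.8, -0.2, 0.0355, 0.008, 0, 0, 0, -0.8, -0.2, 0.0355, 0.0085, 0, 0, 0, -0.8]
}}

```text
clock: 10.07
tcp_pos: [0.4627, -0.0096, 0.23]
orientation: [0.006, 0.629, 0.777, 0.004]
wrist_force: [0.0, 0.1, 0.1]
finger_gap: 0.0341
```

Emit:
{"op": "carry_out", "data": {
  "moves": [-0.2, 0.036, 0.009, 0, 0, 0, -0.8, -0.2, 0.036, 0.009, 0, 0, 0, -0.8, -0.2, 0.036, 0.01, 0, 0, 0, -0.8, -0.2, 0.035, 0.01, 0, 0, 0, -0.8, -0.2, 0.035, 0.01, 0.01, 0, 0, -0.8]
}}

```text
clock: 10.7
tcp_pos: [0.4674, 0.1833, 0.2229]
orientation: [0.007, 0.6, 0.8, 0.007]
wrist_force: [0.1, 0.0, 0.1]
finger_gap: 0.0342
```

```bash
python3 - <<'E'
from h import *
plan([*THIN,.12],TY+np.pi/2,2)
im=np.mean([env.read_camera("scene").astype(float) for _ in range(4)],0).astype(np.uint8)
B=[box(MED,RY,.09,.014,.096),box(MED,RY,.102,.016,.044),box(NAR,RY,.102,.01,.044)]
a=overlay("scene",im,[],195,150,75,65,8,None);b=overlay("scene",im,B,195,150,75,65,8,None)
cv2.imwrite("pics/ov3.png",cv2.resize(np.hstack([a,b]),(800,347))[:,:,::-1])
E
```

```text
clock 10.70 pos [0.4674 0.1833 0.2229] yaw 106.3 dyaw 0.7 tilt 1.16 gap 0.0342 F [0.1 0.  0.1] D [-0.0029  0.0277 -0.1029] n 2
  turn tool-frame deg [ 1.15  0.17 -0.71]
0.0137, 0.0025, 0.0515, 0,0,-0.4
0.0137, 0.0026, 0.0515, 0,0,-0.4
```

View pics/ov3.png

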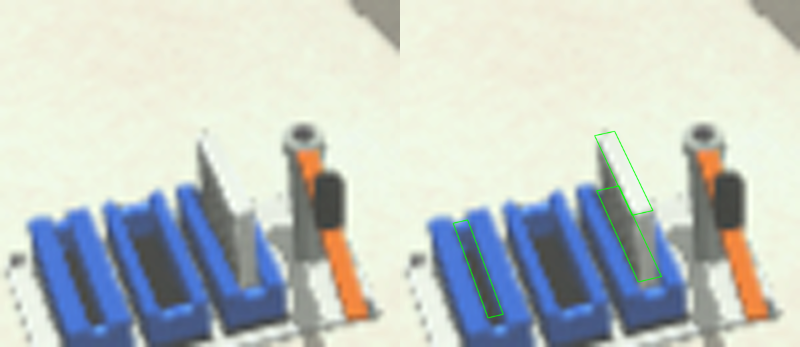

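The thick plate stands home in the medium slot, with its top face at (225,175) matching the z=0.096 outline. Now the thin plate.

Emit:
{"op": "carry_out", "data": {
  "moves": [-0.2, 0.015, 0.003, 0, 1.15, 0.2, -0.7, -0.2, 0.0125, 0.002, 0.02, 0, 0, 0, -0.2, 0, 0, 0.04, 0, 0, 0, -0.2, 0, 0, 0.035, 0, 0, 0, -0.2, 0, 0, 0, 0, 0, 0]
}}

```text
clock: 11.52
tcp_pos: [0.4657, 0.21, 0.1275]
orientation: [-0.001, 0.596, 0.803, 0.0]
wrist_force: [-0.9, -1.0, 0.1]
finger_gap: 0.0341
```

```bash
python3 -c "
from h import *
plan([*THIN,.063],TY+np.pi/2,3)"
```

```text
clock 11.53 pos [0.4657 0.21   0.1275] yaw 106.8 dyaw 0.2 tilt 0.12 gap 0.0341 F [-0.9 -1.   0.1] D [-0.0012  0.001  -0.0645] n 3
  turn tool-frame deg [-0.05 -0.11 -0.22]
0.0004, -0.0003, 0.0215, 0,0,-0.1
0.0004, -0.0003, 0.0215, 0,0,-0.1
0.0004, -0.0003, 0.0215, 0,0,-0.1
```

Emit:
{"op": "carry_out", "data": {
  "moves": [-0.2, 0.001, -0.001, 0.01, 0, 0, -0.2, -0.2, 0, 0, 0.018, 0, 0, 0, -0.2, 0, 0, 0.018, 0, 0, 0, -0.2, 0, 0, 0.016, 0, 0, 0, -0.2, 0, 0, 0, 0, 0, 0]
}}

```text
clock: 12.15
tcp_pos: [0.4698, 0.2117, 0.0701]
orientation: [0.002, 0.596, 0.803, 0.004]
wrist_force: [-0.0, -0.5, -0.3]
finger_gap: 0.0338
```

```bash
python3 -c "
from h import *
plan([*THIN,.063],TY+np.pi/2,1)"
```

```text
clock 12.15 pos [0.4698 0.2117 0.0701] yaw 106.9 dyaw 0.1 tilt 0.55 gap 0.0338 F [-0.  -0.5 -0.3] D [-0.0053 -0.0007 -0.0071] n 1
  turn tool-frame deg [ 0.53 -0.13 -0.1 ]
0.0008, -0.0053, 0.0071, 0,0,-0.1
```

Emit:
{"op": "carry_out", "data": {
  "moves": [-0.2, 0.0005, -0.005, 0.007, 0.5, 0, -0.1, -0.2, 0, 0, 0, 0, 0, 0, -1, 0, 0, 0, 0, 0, 0, -1, 0, 0, 0, 0, 0, 0, -1, 0, 0, 0, 0, 0, 0]
}}

```text
clock: 12.78
tcp_pos: [0.4667, 0.2113, 0.0656]
orientation: [0.001, 0.595, 0.804, 0.003]
wrist_force: [-0.4, -0.0, -0.7]
finger_gap: 0.0073
```

```bash
python3 -c "
from h import *
plan([*THIN,.063],TY+np.pi/2,1)"
```

```text
clock 12.78 pos [0.4667 0.2113 0.0656] yaw 107.0 dyaw 0.0 tilt 0.30 gap 0.0073 F [-0.4 -0.  -0.7] D [-0.0022 -0.0003 -0.0026] n 1
  turn tool-frame deg [ 0.27 -0.13 -0.  ]
0.0004, -0.0022, 0.0026, 0,0,-0.0
```

Gripped at 7.3 mm, so this is the thin plate. The underside is 57.6 mm below the TCP, and the TCP is 2 mm ahead of the plate centre. Lifting.

Emit:
{"op": "carry_out", "data": {
  "moves": [-1, 0, 0, -0.01, 0, 0, 0, -1, 0, 0, -0.035, 0, 0, 0, -1, 0, 0, -0.045, 0, 0, 0, -1, 0, 0, -0.045, 0, 0, 0, -1, 0, 0, -0.03, 0, 0, 0]
}}

```text
clock: 13.4
tcp_pos: [0.4636, 0.21, 0.2347]
orientation: [-0.002, 0.595, 0.804, -0.0]
wrist_force: [0.1, 0.5, -1.5]
finger_gap: 0.0073
```

```bash
cat >> h.py <<'E'
NART=np.array(NAR)+.0021*np.array([np.cos(RY),np.sin(RY)])
E
python3 -c "
from h import *
plan([*NART,.24],RY+np.pi/2,15)"
```

```text
clock 13.40 pos [0.4636 0.21   0.2347] yaw 107.0 dyaw -7.8 tilt 0.18 gap 0.0073 F [ 0.1  0.5 -1.5] D [ 0.008  -0.4601  0.0053] n 15
  turn tool-frame deg [-0.12 -0.13  7.79]
-0.0295, -0.0085, -0.0004, 0,0,0.5
-0.0296, -0.0082, -0.0004, 0,0,0.5
-0.0296, -0.0079, -0.0004, 0,0,0.5
-0.0297, -0.0077, -0.0004, 0,0,0.5
-0.0298, -0.0074, -0.0004, 0,0,0.5
-0.0298, -0.0071, -0.0004, 0,0,0.5
-0.0299, -0.0068, -0.0004, 0,0,0.5
-0.0300, -0.0066, -0.0004, 0,0,0.5
-0.0300, -0.0063, -0.0004, 0,0,0.5
-0.0301, -0.0060, -0.0004, 0,0,0.5
-0.0301, -0.0058, -0.0004, 0,0,0.5
-0.0302, -0.0055, -0.0004, 0,0,0.5
-0.0302, -0.0052, -0.0004, 0,0,0.5
-0.0303, -0.0049, -0.0004, 0,0,0.5
-0.0303, -0.0047, -0.0004, 0,0,0.5
```

Emit:
{"op": "carry_out", "data": {
  "moves": [-1, -0.0295, -0.0085, -0.001, 0, 0, 0.5, -1, -0.0295, -0.008, -0.001, 0, 0, 0.5, -1, -0.0295, -0.008, -0.001, 0, 0, 0.5, -1, -0.03, -0.0075, -0.001, 0, 0, 0.5, -1, -0.03, -0.0075, -0.001, 0, 0, 0.5]
}}

```text
clock: 14.02
tcp_pos: [0.4683, 0.0545, 0.2467]
orientation: [0.002, 0.611, 0.792, 0.004]
wrist_force: [0.1, -0.1, -1.1]
finger_gap: 0.0072
```

Emit:
{"op": "carry_out", "data": {
  "moves": [-1, -0.03, -0.007, 0, 0, 0, 0.5, -1, -0.03, -0.007, 0, 0, 0, 0.5, -1, -0.03, -0.0065, 0, 0, 0, 0.5, -1, -0.03, -0.0065, 0, 0, 0, 0.5, -1, -0.03, -0.006, 0, 0, 0, 0.5]
}}

```text
clock: 14.65
tcp_pos: [0.4708, -0.104, 0.2498]
orientation: [0.003, 0.628, 0.778, 0.005]
wrist_force: [0.2, -1.1, -1.3]
finger_gap: 0.0072
```

```bash
python3 -c "
from h import *
plan([*NART,.24],RY+np.pi/2,5)"
```

```text
clock 14.65 pos [ 0.4708 -0.104   0.2498] yaw 102.1 dyaw -2.9 tilt 0.65 gap 0.0072 F [ 0.2 -1.1 -1.3] D [ 0.0008 -0.1461 -0.0098] n 5
  turn tool-frame deg [ 0.65 -0.05  2.94]
-0.0286, -0.0060, 0.0020, 0,0,0.6
-0.0287, -0.0057, 0.0020, 0,0,0.6
-0.0287, -0.0054, 0.0020, 0,0,0.6
-0.0288, -0.0051, 0.0020, 0,0,0.6
-0.0288, -0.0048, 0.0020, 0,0,0.6
```

Emit:
{"op": "carry_out", "data": {
  "moves": [-1, -0.035, -0.007, 0.002, 0.6, 0, 0.7, -1, -0.035, -0.007, 0.002, 0, 0, 0.7, -1, -0.035, -0.0065, 0.002, 0, 0, 0.7, -1, -0.033, -0.006, 0.002, 0, 0, 0.7, -1, 0, 0, 0, 0, 0, 0]
}}

```text
clock: 15.28
tcp_pos: [0.4705, -0.2507, 0.2445]
orientation: [0.001, 0.649, 0.761, 0.001]
wrist_force: [-1.0, 0.6, -1.3]
finger_gap: 0.0074
```

```bash
python3 -c "
from h import *
plan([*NART,.12],RY+np.pi/2,3)"
```

```text
clock 15.28 pos [ 0.4705 -0.2507  0.2445] yaw 99.1 dyaw 0.1 tilt 0.16 gap 0.0074 F [-1.   0.6 -1.3] D [ 0.0011  0.0006 -0.1245] n 3
  turn tool-frame deg [ 0.16  0.05 -0.11]
0.0002, 0.0004, 0.0415, 0,0,-0.0
0.0002, 0.0004, 0.0415, 0,0,-0.0
0.0002, 0.0004, 0.0415, 0,0,-0.0
```

Emit:
{"op": "carry_out", "data": {
  "moves": [-1, 0.0005, 0.001, 0.03, 0.15, 0, -0.1, -1, 0, 0, 0.04, 0, 0, 0, -1, 0, 0, 0.035, 0, 0, 0, -1, 0, 0, 0.012, 0, 0, 0, -1, 0, 0, 0, 0, 0, 0]
}}

```text
clock: 15.9
tcp_pos: [0.4724, -0.2477, 0.1284]
orientation: [0.002, 0.647, 0.762, 0.001]
wrist_force: [-0.6, 0.3, -0.8]
finger_gap: 0.0075
```

```bash
python3 -c "
from h import *
plan([*NART,.105],RY+np.pi/2,3)"
```

```text
clock 15.90 pos [ 0.4724 -0.2477  0.1284] yaw 99.3 dyaw -0.1 tilt 0.21 gap 0.0075 F [-0.6  0.3 -0.8] D [-0.0008 -0.0024 -0.0234] n 3
  turn tool-frame deg [0.19 0.11 0.11]
-0.0008, -0.0004, 0.0078, 0,0,0.0
-0.0008, -0.0004, 0.0078, 0,0,0.0
-0.0008, -0.0004, 0.0078, 0,0,0.0
```

Emit:
{"op": "carry_out", "data": {
  "moves": [-1, -0.0023, -0.001, 0.004, 0.2, 0.1, 0.1, -1, 0, 0, 0.006, 0, 0, 0, -1, 0, 0, 0.004, 0, 0, 0, -1, 0, 0, 0, 0, 0, 0, -1, 0, 0, 0, 0, 0, 0]
}}

```text
clock: 16.52
tcp_pos: [0.4741, -0.2516, 0.1175]
orientation: [0.003, 0.648, 0.762, 0.0]
wrist_force: [-1.0, -0.4, -1.4]
finger_gap: 0.0073
```

```bash
python3 - <<'E'
from h import *
plan([*NART,.0736],RY+np.pi/2,8)
p=env.get_state()["tcp_pos"]; u=p[2]-.0576; c=p[:2]-(NART-NAR)
im=np.mean([env.read_camera("scene").astype(float) for _ in range(4)],0).astype(np.uint8)
B=[box(c,RY,.09,.008,u),box(c,RY,.09,.008,u+.08),box(NAR,RY,.102,.01,.044)]
a=overlay("scene",im,[],185,150,60,65,8,None);b=overlay("scene",im,B,185,150,60,65,8,None)
cv2.imwrite("pics/ov4.png",cv2.resize(np.hstack([a,b]),(800,433))[:,:,::-1])
E
```

```text
clock 16.52 pos [ 0.4741 -0.2516  0.1175] yaw 99.2 dyaw -0.0 tilt 0.36 gap 0.0073 F [-1.  -0.4 -1.4] D [-0.0025  0.0015 -0.0439] n 8
  turn tool-frame deg [0.24 0.26 0.02]
0.0002, -0.0003, 0.0055, 0,0,0.0
0.0002, -0.0003, 0.0055, 0,0,0.0
0.0002, -0.0003, 0.0055, 0,0,0.0
0.0002, -0.0003, 0.0055, 0,0,0.0
0.0002, -0.0003, 0.0055, 0,0,0.0
0.0002, -0.0003, 0.0055, 0,0,0.0
0.0002, -0.0003, 0.0055, 0,0,0.0
0.0002, -0.0003, 0.0055, 0,0,0.0
```

View pics/ov4.png

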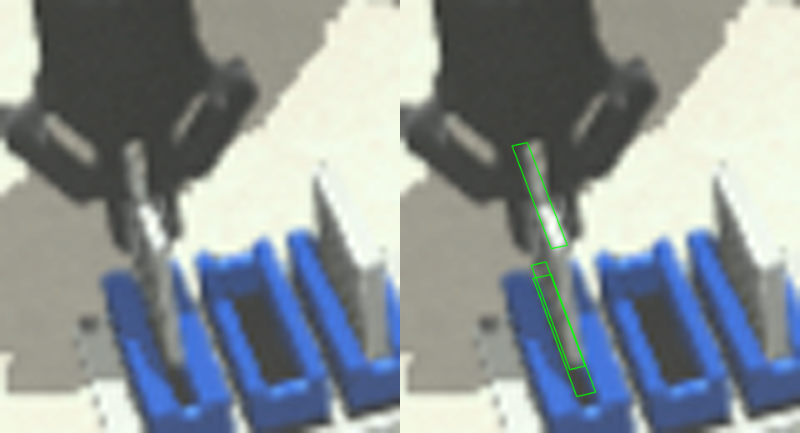

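The thin plate hangs over the narrow slot, with its bottom end at (175,365) above the opening. Correcting 1.5 mm and lowering.

Emit:
{"op": "carry_out", "data": {
  "moves": [-1, 0.002, -0.002, 0.002, 0.25, 0.25, 0, -1, 0, 0, 0.005, 0, 0, 0, -1, 0, 0, 0.005, 0, 0, 0, -1, 0, 0, 0.004, 0, 0, 0, -1, 0, 0, 0.002, 0, 0, 0]
}}

```text
clock: 17.35
tcp_pos: [0.4714, -0.2497, 0.098]
orientation: [-0.0, 0.648, 0.762, -0.0]
wrist_force: [-0.1, -0.2, -1.3]
finger_gap: 0.0075
```

```bash
python3 -c "
from h import *
plan([*NART,.0736],RY+np.pi/2,4)"
```

```text
clock 17.35 pos [ 0.4714 -0.2497  0.098 ] yaw 99.2 dyaw -0.0 tilt 0.06 gap 0.0075 F [-0.1 -0.2 -1.3] D [ 0.0002 -0.0004 -0.0244] n 4
  turn tool-frame deg [-0.05 -0.02  0.03]
-0.0001, 0.0000, 0.0061, 0,0,0.0
-0.0001, 0.0000, 0.0061, 0,0,0.0
-0.0001, 0.0000, 0.0061, 0,0,0.0
-0.0001, 0.0000, 0.0061, 0,0,0.0
```

Emit:
{"op": "carry_out", "data": {
  "moves": [-1, -0.0003, 0, 0.003, 0, 0, 0, -1, 0, 0, 0.003, 0, 0, 0, -1, 0, 0, 0.003, 0, 0, 0, -1, 0, 0, 0.003, 0, 0, 0, -1, 0, 0, 0, 0, 0, 0]
}}

```text
clock: 17.98
tcp_pos: [0.4714, -0.2499, 0.085]
orientation: [-0.001, 0.648, 0.762, -0.0]
wrist_force: [-0.3, -0.3, -0.8]
finger_gap: 0.007
```

```bash
python3 -c "
from h import *
plan([*NART,.0736],RY+np.pi/2,4); print(env.get_state()['ft_torque'])"
```

```text
clock 17.98 pos [ 0.4714 -0.2499  0.085 ] yaw 99.2 dyaw -0.0 tilt 0.07 gap 0.0070 F [-0.3 -0.3 -0.8] D [ 0.0002 -0.0002 -0.0114] n 4
  turn tool-frame deg [-0.06 -0.04  0.03]
-0.0001, 0.0000, 0.0028, 0,0,0.0
-0.0001, 0.0000, 0.0028, 0,0,0.0
-0.0001, 0.0000, 0.0028, 0,0,0.0
-0.0001, 0.0000, 0.0028, 0,0,0.0
[-0.00865006 -0.0272521   0.04368713]
```

Underside at 27 mm, well inside the slot and with no force. Lowering to the floor.

Emit:
{"op": "carry_out", "data": {
  "moves": [-1, 0, 0, 0.004, 0, 0, 0, -1, 0, 0, 0.004, 0, 0, 0, -1, 0, 0, 0.0025, 0, 0, 0, -1, 0, 0, 0.0015, 0, 0, 0, -1, 0, 0, 0.0005, 0, 0, 0]
}}

```text
clock: 18.6
tcp_pos: [0.4715, -0.2502, 0.0735]
orientation: [0.0, 0.648, 0.762, -0.0]
wrist_force: [-1.1, 1.8, 2.8]
finger_gap: 0.0071
```

```bash
python3 -c "
from h import *
plan([*NART,.0736],RY+np.pi/2,4); print(env.get_state()['ft_torque'])"
```

```text
clock 18.60 pos [ 0.4715 -0.2502  0.0735] yaw 99.2 dyaw -0.0 tilt 0.03 gap 0.0071 F [-1.1  1.8  2.8] D [0.     0.0001 0.0001] n 4
  turn tool-frame deg [-0.02  0.03  0.03]
0.0000, 0.0000, -0.0000, 0,0,0.0
0.0000, 0.0000, -0.0000, 0,0,0.0
0.0000, 0.0000, -0.0000, 0,0,0.0
0.0000, 0.0000, -0.0000, 0,0,0.0
[0.3241869  0.16428668 0.02095643]
```

Floor contact at z 0.0735, expected 0.0736. Releasing, rising, then measuring the keeper on the stored pictures.

Emit:
{"op": "carry_out", "data": {
  "moves": [-0.2, 0, 0, 0, 0, 0, 0, -0.2, 0, 0, 0, 0, 0, 0, -0.2, 0, 0, 0, 0, 0, 0, -0.2, 0, 0, -0.04, 0, 0, 0, -0.2, 0, 0, -0.06, 0, 0, 0]
}}

```text
clock: 19.23
tcp_pos: [0.469, -0.2483, 0.1704]
orientation: [-0.005, 0.648, 0.762, -0.001]
wrist_force: [1.2, -1.2, 0.5]
finger_gap: 0.0341
```

```bash
python3 - <<'E'
from h import *
np.set_printoptions(precision=4,suppress=True)
PIV=RACK+.108*ry; print("pivot",PIV)
def knob(im,n,roi):
    x0,y0,x1,y1=roi; g=im[y0:y1,x0:x1].max(2); m=(g<75).astype(np.uint8)
    k,l,s,c=cv2.connectedComponentsWithStats(m); 
    return [(s[i],c[i]+[x0,y0]) for i in range(1,k) if s[i][4]>8]
t=np.ascontiguousarray(cv2.imread("pics/top_avg.png")[:,:,::-1]); s=np.ascontiguousarray(cv2.imread("pics/scene_avg.png")[:,:,::-1])
kt=knob(t,"top",(293,222,308,240)); ks=knob(s,"scene",(250,178,264,196)); print(kt,ks)
a,b=kt[0][1],ks[0][1]
print("top ray at .128/.146",plane("top",[a],.128),plane("top",[a],.146),"tri",tri([b],[a]))
h=cv2.cvtColor(t,cv2.COLOR_RGB2HSV); m=cv2.inRange(h,(8,100,80),(25,255,255)); m[:, :285]=0; m[:,315:]=0; m[:195]=0;m[262:]=0
p=np.argwhere(m>0)[:,::-1].astype(float); P=plane("top",p,.110)[:,:2]; d=cv2.fitLine(P.astype(np.float32),cv2.DIST_L2,0,.01,.01).ravel(); print("bar yaw",np.degrees(np.arctan2(d[1],d[0])),d[2:],P.min(0),P.max(0),len(P))
im=np.mean([env.read_camera("top").astype(float) for _ in range(4)],0).astype(np.uint8); cv2.imwrite("pics/top5.png",im[:,:,::-1])
print(env.get_state()["tcp_pos"])
E
```

```text
pivot [ 0.4439 -0.0925]
[(array([ 6,  7,  6,  7, 34], dtype=int32), array([301.4118, 231.6765]))] [(array([ 0,  3,  9, 15, 84], dtype=int32), array([253.8571, 187.9167]))]
top ray at .128/.146 [[ 0.5343 -0.0909  0.128 ]] [[ 0.5326 -0.09    0.146 ]] tri [[ 0.5342 -0.0939  0.1247  0.0057]]
bar yaw 1.9409219 [ 0.5401 -0.0897] [ 0.4594 -0.0967] [ 0.6217 -0.0816] 162
[ 0.4711 -0.2499  0.1725]
```

```bash
cat >> h.py <<'E'
PIV=np.array([.4439,-.0915]); 
def kn(th,r=.09):
    a=RY-np.pi/2+th; return PIV+r*np.array([np.cos(a),np.sin(a)]), a+np.pi/2
E
python3 - <<'E'
from h import *
k,y=kn(1.444); print(k,np.degrees(y)); plan([*k,.205],y,5)
im=np.mean([env.read_camera("scene").astype(float) for _ in range(4)],0).astype(np.uint8)
B=[box(NAR,RY,.09,.008,.096),box(MED,RY,.09,.014,.096)]
a=overlay("scene",im,[],185,150,75,65,8,None);b=overlay("scene",im,B,185,150,75,65,8,None)
cv2.imwrite("pics/ov5.png",cv2.resize(np.hstack([a,b]),(800,347))[:,:,::-1])
E
```

```text
[ 0.53384867 -0.08846092] 91.93510561689087
clock 19.43 pos [ 0.4711 -0.2499  0.1725] yaw 99.2 dyaw -7.3 tilt 0.12 gap 0.0341 F [-0.5  0.5 -0.3] D [0.0627 0.1614 0.0325] n 5
  turn tool-frame deg [-0.11 -0.05  7.29]
0.0299, 0.0176, -0.0065, 0,0,1.5
0.0303, 0.0168, -0.0065, 0,0,1.5
0.0307, 0.0160, -0.0065, 0,0,1.5
0.0311, 0.0152, -0.0065, 0,0,1.5
0.0315, 0.0144, -0.0065, 0,0,1.5
```

View pics/ov5.png

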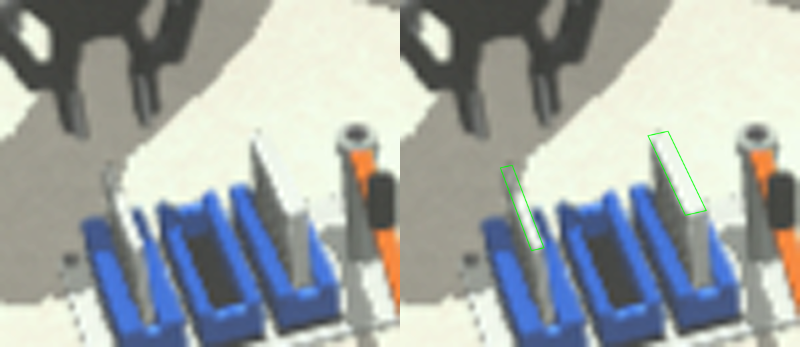

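Both plates match their home outlines, with top faces at (125,210) and (275,175), and the wide slot is empty. Moving to the knob.

Emit:
{"op": "carry_out", "data": {
  "moves": [-0.2, 0.02, 0.015, -0.02, 0, 0, 1.5, -0.2, 0.033, 0.018, -0.012, 0, 0, 1.5, -0.2, 0.033, 0.017, 0, 0, 0, 1.5, -0.2, 0.033, 0.016, 0, 0, 0, 1.5, -0.2, 0.033, 0.015, 0, 0, 0, 1.3]
}}

```text
clock: 20.25
tcp_pos: [0.533, -0.0858, 0.1957]
orientation: [-0.01, 0.699, 0.715, -0.003]
wrist_force: [0.1, -0.1, 0.0]
finger_gap: 0.0344
```

```bash
python3 - <<'E'
from h import *
k,y=kn(1.444); plan([*k,.132],y,1)
E
```

```text
clock 20.25 pos [ 0.533  -0.0858  0.1957] yaw 91.3 dyaw 0.6 tilt 1.17 gap 0.0344 F [ 0.1 -0.1  0. ] D [ 0.0008 -0.0027 -0.0637] n 1
  turn tool-frame deg [-1.01 -0.59 -0.62]
-0.0027, 0.0008, 0.0637, 0,0,-0.6
```

Emit:
{"op": "carry_out", "data": {
  "moves": [-0.2, -0.004, 0.001, 0, -1, -0.6, -0.6, -0.2, 0, 0, 0, 0, 0, 0, -0.2, 0, 0, 0.02, 0, 0, 0, -0.2, 0, 0, 0.02, 0, 0, 0, -0.2, 0, 0, 0.018, 0, 0, 0]
}}

```text
clock: 20.88
tcp_pos: [0.5327, -0.0909, 0.134]
orientation: [-0.001, 0.695, 0.719, -0.001]
wrist_force: [-0.7, 0.5, -0.1]
finger_gap: 0.0344
```

```bash
python3 - <<'E'
from h import *
k,y=kn(1.444); plan([*k,.132],y,1)
E
```

```text
clock 20.88 pos [ 0.5327 -0.0909  0.134 ] yaw 92.0 dyaw -0.0 tilt 0.16 gap 0.0344 F [-0.7  0.5 -0.1] D [ 0.0012  0.0025 -0.002 ] n 1
  turn tool-frame deg [-0.16  0.01  0.02]
0.0024, 0.0012, 0.0020, 0,0,0.0
```

Emit:
{"op": "carry_out", "data": {
  "moves": [-0.4, 0.001, 0.001, 0.001, 0, 0, 0, -0.4, 0, 0, 0, 0, 0, 0, -0.4, -0.008, -0.0003, 0, 0, 0, 5, -0.4, -0.008, -0.0003, 0, 0, 0, 5, -0.4, -0.008, -0.0003, 0, 0, 0, 5]
}}

```text
clock: 21.5
tcp_pos: [0.5295, -0.115, 0.1332]
orientation: [-0.003, 0.786, 0.618, -0.001]
wrist_force: [-0.5, 1.8, -1.3]
finger_gap: 0.0255
```

```bash
cat >> h.py <<'E'
def arc():
    s=env.get_state(); d=np.array(s["tcp_pos"][:2])-PIV; a=np.arctan2(d[1],d[0]); th=a-(RY-np.pi/2); k,y=kn(th); print("theta %.3f deg %.1f r %.4f"%(th,np.degrees(th),np.hypot(*d))); plan([*k,.132],y,1)
E
python3 -c "
from h import *
arc()"
```

```text
theta 1.142 deg 65.4 r 0.0888
clock 21.50 pos [ 0.5295 -0.115   0.1332] yaw 76.4 dyaw -1.7 tilt 0.38 gap 0.0255 F [-0.5  1.8 -1.3] D [ 0.0012 -0.0003 -0.0012] n 1
  turn tool-frame deg [-0.37 -0.09  1.71]
-0.0000, 0.0012, 0.0012, 0,0,1.7
```

Emit:
{"op": "carry_out", "data": {
  "moves": [-0.4, -0.0094, 0.0005, 0.001, -0.3, 0, 7, -0.4, -0.0094, -0.0005, 0, 0, 0, 6, -0.4, -0.0094, -0.0005, 0, 0, 0, 6, -0.4, -0.0094, -0.0005, 0, 0, 0, 6, -0.4, -0.0094, -0.0005, 0, 0, 0, 6]
}}

```text
clock: 22.12
tcp_pos: [0.5084, -0.1564, 0.1357]
orientation: [-0.001, 0.926, 0.377, 0.003]
wrist_force: [1.5, 0.9, 0.0]
finger_gap: 0.0254
```

```bash
python3 -c "
from h import *
arc()"
```

```text
theta 0.622 deg 35.6 r 0.0914
clock 22.12 pos [ 0.5084 -0.1564  0.1357] yaw 44.3 dyaw 0.5 tilt 0.37 gap 0.0254 F [1.5 0.9 0. ] D [-0.001   0.001  -0.0037] n 1
  turn tool-frame deg [-0.01 -0.37 -0.47]
-0.0000, -0.0014, 0.0037, 0,0,-0.5
```

Emit:
{"op": "carry_out", "data": {
  "moves": [-0.4, -0.0094, -0.0015, 0.002, 0, -0.3, 5.5, -0.4, -0.0094, -0.0005, 0, 0, 0, 6, -0.4, -0.0094, -0.0005, 0, 0, 0, 6, -0.4, -0.0094, -0.0005, 0, 0, 0, 6, -0.4, -0.0094, -0.0005, 0, 0, 0, 6]
}}

```text
clock: 22.75
tcp_pos: [0.4699, -0.1806, 0.1385]
orientation: [0.0, 0.993, 0.12, 0.006]
wrist_force: [1.6, 1.4, -1.9]
finger_gap: 0.0256
```

```bash
python3 -c "
from h import *
arc()"
```

```text
theta 0.123 deg 7.0 r 0.0928
clock 22.75 pos [ 0.4699 -0.1806  0.1385] yaw 13.8 dyaw 2.4 tilt 0.64 gap 0.0256 F [ 1.6  1.4 -1.9] D [-0.0008  0.0027 -0.0065] n 1
  turn tool-frame deg [ 0.14 -0.62 -2.42]
-0.0001, -0.0028, 0.0065, 0,0,-2.4
```

Emit:
{"op": "carry_out", "data": {
  "moves": [-0.4, -0.005, -0.003, 0.004, 0, -0.6, 0, -0.4, -0.004, -0.0002, 0, 0, 0, 2, -0.4, -0.003, 0, 0, 0, 0, 2, -0.4, -0.002, 0, 0, 0, 0, 1, -0.4, -0.001, 0, 0, 0, 0, 0]
}}

```text
clock: 23.38
tcp_pos: [0.4568, -0.1814, 0.1362]
orientation: [0.002, 0.997, 0.076, 0.004]
wrist_force: [6.6, 1.8, -3.9]
finger_gap: 0.0259
```

```bash
python3 -c "
from h import *
arc()"
```

```text
theta -0.018 deg -1.0 r 0.0908
clock 23.38 pos [ 0.4568 -0.1814  0.1362] yaw 8.7 dyaw -0.6 tilt 0.46 gap 0.0259 F [ 6.6  1.8 -3.9] D [-0.0001  0.0008 -0.0042] n 1
  turn tool-frame deg [ 0.22 -0.41  0.58]
0.0000, -0.0008, 0.0042, 0,0,0.6
```

Emit:
{"op": "carry_out", "data": {
  "moves": [-0.4, -0.002, 0, 0, 0, 0, 0, -0.4, -0.0015, 0, 0, 0, 0, 0, -0.4, -0.001, 0, 0, 0, 0, 0, -0.4, -0.001, 0, 0, 0, 0, 0, -0.4, 0, 0, 0, 0, 0, 0]
}}

```text
clock: 24.0
tcp_pos: [0.457, -0.1814, 0.1359]
orientation: [0.001, 0.997, 0.078, 0.009]
wrist_force: [1.4, 0.3, -0.1]
finger_gap: 0.0258
```

```bash
python3 -c "
from h import *
arc()"
```

```text
theta -0.016 deg -0.9 r 0.0908
clock 24.00 pos [ 0.457  -0.1814  0.1359] yaw 9.0 dyaw -0.7 tilt 1.06 gap 0.0258 F [ 1.4  0.3 -0.1] D [-0.0001  0.0008 -0.0039] n 1
  turn tool-frame deg [ 0.14 -1.05  0.67]
0.0000, -0.0008, 0.0039, 0,0,0.7
```

The bar has met its stop: no further travel while pushing, and the force peaked at 6.6 N. Opening and rising.

Emit:
{"op": "carry_out", "data": {
  "moves": [-0.1, 0, 0, 0, 0, 0, 0, -0.1, 0, 0, 0, 0, 0, 0, -0.1, 0, 0, -0.02, 0, 0, 0, -0.1, 0, 0, -0.03, 0, 0, 0, -0.1, 0, 0, -0.05, 0, 0, 0]
}}

```text
clock: 24.62
tcp_pos: [0.4505, -0.18, 0.2337]
orientation: [-0.002, 0.997, 0.078, 0.003]
wrist_force: [0.8, -1.1, 0.2]
finger_gap: 0.0385
```

Emit:
{"op": "carry_out", "data": {
  "moves": [-0.1, 0, 0, -0.05, 0, 0, 0, -0.1, -0.03, 0, -0.04, 0, 0, 0, -0.1, -0.05, 0, 0, 0, 0, 0, -0.1, -0.04, 0, 0, 0, 0, 0, -0.1, 0, 0, 0, 0, 0, 0]
}}

```text
clock: 25.25
tcp_pos: [0.3284, -0.2005, 0.3302]
orientation: [0.001, 0.997, 0.078, 0.004]
wrist_force: [0.4, -0.1, -1.1]
finger_gap: 0.0384
```

```bash
python3 - <<'E'
from h import *
s=env.get_state(); print(s["tcp_pos"],s["wrist_force"])
im={n:np.mean([env.read_camera(n).astype(float) for _ in range(4)],0).astype(np.uint8) for n in("scene","top")}
bar=box(PIV+.09*np.array([np.cos(RY-np.pi/2),np.sin(RY-np.pi/2)]),RY,.014,.18,.11)
B=[box(NAR,RY,.09,.008,.096),box(MED,RY,.09,.014,.096),bar]
a=overlay("scene",im["scene"],[],185,150,80,65,5,None);b=overlay("scene",im["scene"],B,185,150,80,65,5,None)
c=overlay("top",im["top"],[],280,220,80,55,5,None);d=overlay("top",im["top"],B,280,220,80,55,5,None)
cv2.imwrite("pics/ov6.png",np.vstack([np.hstack([a,b]),np.hstack([c,d])])[:,:,::-1])
h=cv2.cvtColor(im["scene"],cv2.COLOR_RGB2HSV); m=cv2.inRange(h,(8,140,80),(20,255,255)); m[:150]=0;m[:, :185]=0;m[:,265:]=0;m[215:]=0
P=plane("scene",np.argwhere(m>0)[:,::-1],.109)[:,:2]; v=cv2.fitLine(P.astype(np.float32),cv2.DIST_L2,0,.01,.01).ravel(); print("bar yaw",np.degrees(np.arctan2(v[1],v[0])),"shut at -80.8/99.2",len(P))
o=np.ascontiguousarray(cv2.imread("pics/scene_avg.png")[:,:,::-1]); df=(np.abs(o.astype(int)-im["scene"]).max(2)>50); df[:140]=0; df[150:215,185:350]=0; print("changed px elsewhere",df.sum(),np.argwhere(df)[:5].tolist())
E
```

```text
[ 0.32835431 -0.20047901  0.33017418] [ 0.42221921 -0.08873033 -1.05186198]
bar yaw -80.87408 shut at -80.8/99.2 120
changed px elsewhere 572 [[140, 209], [140, 210], [140, 211], [140, 212], [140, 213]]
```

View pics/ov6.png

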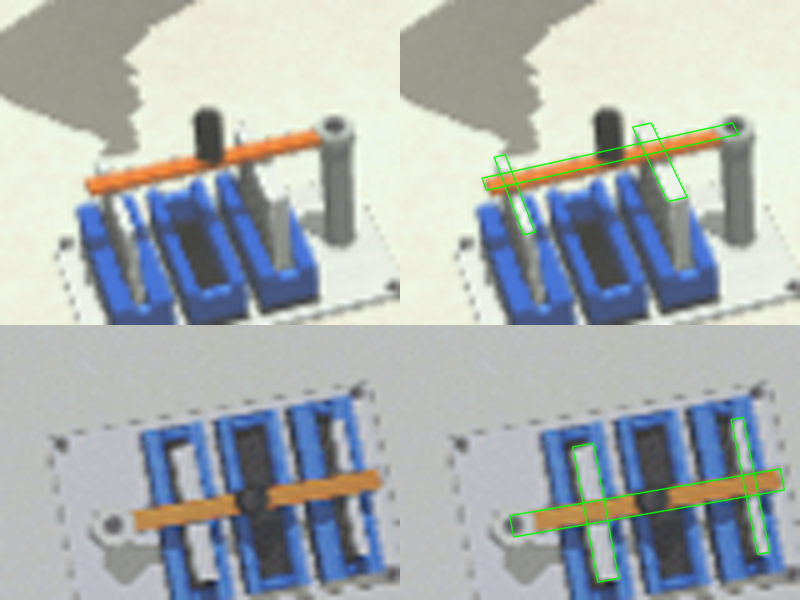

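The picture shows the bar lying across both plates. Its fitted yaw is -80.9°, against -80.8° for shut. Both plates match their home outlines, the wide slot is empty and the arm is clear, so I'm handing in.

```bash
python3 -c "
from h import *
print(env.hand_in())"
```

```text
the job is handed in; nothing more can be done
None
```

Both plates are home in their matching slots, the keeper bar is swung to its stop, and the job was handed in at about 25.7 s of the 72 s allowed. Hand-in gives no verdict, so the result rests on my own checks.

- **Thick plate (gripped at 13.2 mm):** I lowered it into the 16 mm slot until it touched the floor. The TCP was at 0.0708 m when it touched, against 0.071 m expected, and I released it there.
- **Thin plate (gripped at 7.3 mm):** I lowered it into the 10 mm slot the same way. It touched with the TCP at 0.0735 m, against 0.0736 m expected.
- **Keeper bar:** I swung it by the knob until it stopped moving, with a peak force of about 7 N. Its fitted direction afterwards was -80.9°, against -80.8° for fully shut.
- **Final pictures:** in the top and scene views both plates match their home outlines to within about a pixel and the 22 mm slot is empty. The arm is clear of everything.

**Not clean:**
- The bystander check was inconclusive. Comparing the scene picture before and after showed 572 changed pixels outside the work area. The few I listed lay at the arm, but I did not trace the rest. The arm's planned paths passed well above the bystanders.
- The two camera views disagreed by about 6 mm on the knob's position, which the loose grip around it allowed for.

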